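# Set the drag of the fence stop and run it home

## Robot

A 6-joint arm with a two-finger parallel gripper is mounted at the origin on the work surface. World frame = base frame: x ahead of the robot, y to its left, z up, the work surface at z = 0. Lengths are in m, angles in rad, forces in N, time in s.
With the tool pointing down it reaches from about 0.275 to 0.75 m from the base axis. Payload 10.2 kg.
Tool frame: the origin (TCP) lies between the finger pads; the fingertips stand 25 mm ahead of it and the grasp point (between the pads) lies 6 mm ahead of it (tips_ahead is the distance from the TCP to the fingertips, in m); z points along the fingers, y is the line along which they close (so a half turn about z gives the same grasp; the last joint's range is limited). The gripper opens to 88 mm and grips with 3 to 60 N. Pads are 18 mm wide; open, the fingers measure 123 mm over their backs; the gripper's body (75 mm by 187 mm) begins 45 mm behind the grasp point.
Start: joints at [0.908, 0.313, 1.498, -0, 1.331, -0.223], TCP at [0.224, 0.475, 0.264] pointing down, gripper open.
Joint ranges: [-2.94, 2.94], [-0.97, 2.17], [0.19, 2.56], [-1.23, 4.37], [0.02, 3.11], [-2.88, 2.88]. Speed limits (rad/s): [2.39, 2.39, 3.01, 3.14, 3.14, 3.14].

## Interface

Orientations are given as a unit quaternion [w, x, y, z].
In Python, from plant import state, snapshot, close_job, recognise, tips_ahead gives the robot as it stands.
- The arm moves only by the shell command python3 -m jog 'ROWS' [FORCE]. ROWS is text: rows parted by semicolons, each of 5 numbers parted by spaces: the shift along the tool's x, y, z in cm, then the turn about the tool's z in rad, then the opening, from -1 (shut) to 1 (fully open). In form: x y z twist claw; .... A call has 1 to 5 rows; each row shifts and turns the commanded pose from where the row before left it, along the tool's axes as they then stand; what a row does not reach is not made up. A row lasts 1/12 s, in which the tool goes at most 41.7 mm and 7.16 degrees, less where a joint would pass 70% of its speed; a pose out of reach is approached as far as the arm can. A call is refused whole if a number of a shift passes 4.17 or a number of a turn 0.125, either way. A call with a gripper value outside its range is refused whole. The fingers move at their own pace and stop on an object; FORCE is the grip in N (left out, the last holds). Time passes only in rows, so rows that do not move let the fingers close. It gives the time, the measured TCP pose, the force, the opening and the grip force at its end, in the units of the state.
- state(): the state, without advancing time (a new reading comes with each control period).
- snapshot(name): name is "scene" or "top" or "wrist"; returns a dict with "pixels" (400x640x3 uint8, red, green, blue), "depth" (400x640 float32, m along the optical axis (not along the pixel's ray), 0 where there is no reading), "mtx" (3x3 intrinsics, pixels), "rvec" (rotation vector, rad) and "tvec" (3), from world to camera coordinates, as OpenCV has them. Camera axes: x right, y down, z forward; pixel columns grow to the right and rows downward; lengths in m; the calibration is good to about 2 mm. A picture is of the moment at which its call begins.
- close_job(): hands the job in; it is judged then, once.
Trained networks look in a picture, given as the dict that the camera call returned (one of the last four; its "shot" number tells which), for a name from the list of things; names that differ only in an ending like _2 or _b are one class to them, and where a whole thing is asked for, a point or a joint stands for the part that bears it (a point fixed in the world has none). Each returns a list of dicts, best first, with "conf" (0 to 1); they miss things now and then, are a little off and sometimes report something else, mostly with a low value. They report only what shows in the picture. A call takes as long as a camera call.
- recognise(picture, name): "at" ([x, y, z] in m, in world coordinates, good to about 4 mm: the middle of the surface that is visible of it).
The state is a dict: "t": time; "joint_positions": joint angles; "joint_velocities": joint speeds; "joint_efforts": joint torques, N m; "tcp_pos": TCP position; "orientation": TCP orientation; "ft_force": force on the tool from outside, world axes, zero at the start; "moment": the same for the moment, N m; "width": finger opening in m; "finger_force": force on a finger pad.
Only numpy, scipy, OpenCV 4.12 (cv2) and the standard library are available. Lean on these libraries where they do the work, as an engineer would, in place of code of your own. Each camera call takes 0.05 s, during which the arm holds its last target. There are 200 camera calls.

## Task

On the fence board, turn the six-sided thumbscrew on the sliding stop block clockwise until it bottoms, then back it off a quarter of a turn. Then slide the stop block along the track until it is fully home against the end stop, leaving the screw at that setting. Leave the round hold-down knobs alone and everything else on the bench where it is.

Things in the scene. Friction and masses are not known exactly. Their poses are not given: they have to be found in the camera images.
- knob (a point): Centre (half-way up) of the thumbscrew's six-sided grey plastic head on top of the stop block: 32 mm across flats, 37 mm across corners, 28 mm tall. x: towards a short dark inlay on its top; z up; two opposite flats face +y and -y, others every 60 degrees. Below it a 26 mm round neck; the block's top is 27 mm below this point. Clockwise from above tightens.
- foot (a point): Foot of the thumbscrew, on its axis inside the block, about 49 mm below the head's centre; it sinks 1.5 mm per clockwise turn, while the head keeps its height. The screw turns against a steady drag of about 0.06 N m and stops dead at the bottom. It starts 45 to 150 degrees short of it, at a head angle that tells nothing. 5 rad out from the bottom is its other end.
- pad (a point): Top of the brake pad inside the stop block, on the screw's axis: the screw is bottomed when the foot meets it (no height difference). A quarter turn is only 0.375 mm, less than the noise of these readings.
- block_top (a point): Centre of the top of the stop block, a dark steel saddle 64 mm (x) by 50 mm (y) straddling an aluminium T-track, its top 62 mm above the bench. This point's y axis runs along the track towards the end stop, z up.
- stop_block (a joint): How far the stop block is from its end stop along the track, m: 0 = touching the end stop (fully home), more = further away, towards the block's -y; at most 0.2. It drags with about 5 N whatever the screw does, and stops dead at 0.
- sled: Fence board fixed to the bench: plywood 160 mm (x) by 460 mm (y) by 18 mm, origin under its centre, with a 40 mm wide, 380 mm long aluminium T-track along its y axis (top 43 mm above the bench). The end stop, an aluminium block 56 by 20 mm, its top 58 mm above the bench, is fixed across the track with its near face at y = +165 mm.
- hold_a (a joint): Angle (rad) of the low round black knob, 30 mm across and 38 mm high above the bench, on the board at x = +45, y = -205 mm of the board: holds the board down, to be left alone.
- hold_b (a joint): The same of the low round knob at x = +45, y = +212 mm of the board: to be left alone.
- strip_mid (a point): Centre of a loose wooden strip 30 x 170 x 18 mm lying on the board beside the track, bystander.
- offcut_mid (a point): Centre of a loose wooden offcut 30 x 45 x 18 mm lying on the board on the far side of the track, bystander.
- paint_can_mid (a point): Centre of a paint can, 104 mm across, 120 mm tall, bystander.
- screw_jar_mid (a point): Centre of a glass jar, 60 mm across, 90 mm tall, bystander.
- tape_mid (a point): Centre of a roll of tape, 90 mm across, 24 mm tall, bystander.
- driver_grip (a point): Handle of a screwdriver lying on the bench, bystander.
- spanner_grip (a point): Handle of a spanner lying on the bench, bystander.

How it is judged:
By the outcome, as a careful person would: the job done as asked, in the order asked, and still so for the second after the job is handed in, with the robot touching nothing.
It also fails if it takes over 67 s, if anything falls off the work surface, if the arm or the gripper's body presses on something with over 40 N, if the wrist force passes 120 N, or if a joint passes its speed limit or range.

## Working session

There is one attempt and no reset: what is moved stays moved. The work goes in short steps, Python scripts to look and compute and a shell command to move; the robot and the scene stay as the last step left them, time stands still between calls to the robot, and variables do not carry over. Pictures are saved under pics/ and viewed, at most 10 in all, crops included, and the job is handed in when it is done.

```bash
mkdir -p pics; cat > h.py <<'E'
import numpy as np,cv2
from plant import *
def rec(p,n,k=2):
    r=recognise(p,n); 
    for d in r[:k]: print(n,np.round(d['at'],4),round(d['conf'],2))
    return r
def save(p,f): cv2.imwrite('pics/'+f,np.ascontiguousarray(p['pixels'][:,:,::-1]))
def world(p,u,v,d=None):
    K=p['mtx'];R=cv2.Rodrigues(np.array(p['rvec'],float))[0];t=np.ravel(p['tvec'])
    d=p['depth'][int(v),int(u)] if d is None else d
    return R.T@(d*np.linalg.solve(K,[u,v,1])-t)
def onplane(p,u,v,z):
    K=p['mtx'];R=cv2.Rodrigues(np.array(p['rvec'],float))[0];t=np.ravel(p['tvec'])
    c=-R.T@t;r=R.T@np.linalg.solve(K,[u,v,1]);return c+r*(z-c[2])/r[2]
E
python3 - <<'E'
from h import *
s=state();print({k:np.round(v,4) for k,v in s.items()}, tips_ahead)
p=snapshot('top');save(p,'top1.png')
for n in ['knob','block_top','sled','hold_a','strip_mid','offcut_mid','paint_can_mid','screw_jar_mid']: rec(p,n)
q=snapshot('scene');save(q,'scene1.png');rec(q,'knob');rec(q,'block_top')
E
```

```text
{'t': np.float64(0.0), 'joint_positions': array([ 0.9076,  0.3135,  1.4984,  0.    ,  1.331 , -0.2234]), 'joint_velocities': array([ 0.0001, -0.0011, -0.0006,  0.0008, -0.0014, -0.0012]), 'joint_efforts': array([ 4.00000e-04, -4.02203e+01, -2.52273e+01,  6.96000e-02,
        3.52000e-02, -2.00000e-04]), 'tcp_pos': array([0.2234, 0.4749, 0.2632]), 'orientation': array([-3.000e-04,  2.181e-01,  9.759e-01, -6.000e-04]), 'ft_force': array([1.3195, 0.1572, 0.4326]), 'moment': array([-0.0216, -0.0044, -0.0245]), 'finger_force': np.float64(0.0), 'width': np.float64(0.0885)} 0.025
block_top [ 0.5242 -0.0184  0.0628] 0.76
block_top [0.34   0.3768 0.0249] 0.65
sled [ 0.5265 -0.0166  0.0175] 0.87
sled [0.6136 0.1739 0.0408] 0.69
hold_a [ 0.5193 -0.2271  0.0402] 0.64
hold_a [0.6085 0.176  0.0414] 0.51
strip_mid [ 0.4421 -0.0643  0.0319] 0.57
offcut_mid [0.5869 0.0195 0.0361] 0.6
paint_can_mid [0.6427 0.4173 0.1208] 0.71
screw_jar_mid [ 0.5835 -0.4404  0.0904] 0.61
knob [ 0.4167 -0.5167  0.0182] 0.61
knob [ 0.532  -0.0173  0.105 ] 0.57
block_top [ 0.5407 -0.0219  0.062 ] 0.57
```

View pics/top1.png

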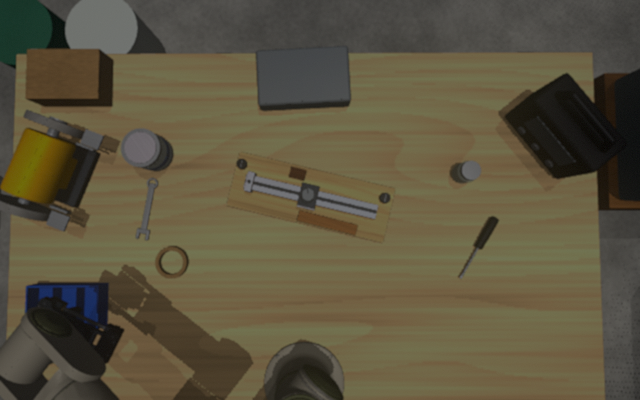

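View pics/scene1.png

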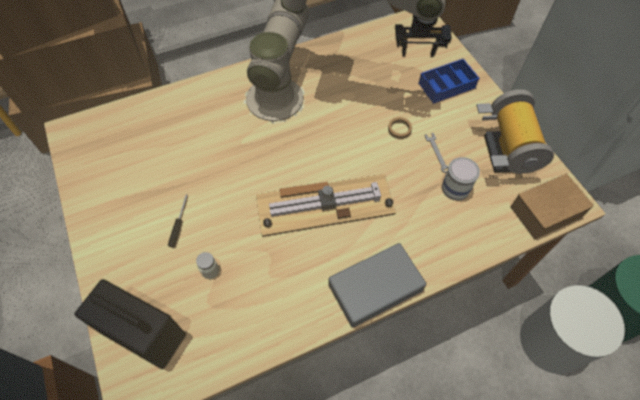

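The top view shows the block at about (308,196), the end stop at (250,183) towards world +y, the offcut at (298,173) and the strip at (328,222). From the hold-down knobs, the board yaw is about -12.5°. Next I move over the block for a close look.

```bash
python3 -m jog '-3.2 -2.1 0 0 1;-3.2 -2.1 0 0 1;-3.2 -2.1 0 0 1;-3.2 -2.1 0 0 1;-3.2 -2.1 0 0 1'
python3 -m jog '-3.2 -2.1 0 0 1;-3.2 -2.1 0 0 1;-3.2 -2.1 0 0 1;-3.2 -2.1 0 0 1;-3.2 -2.1 0 0 1'
python3 -m jog '-3.2 -2.1 0 0 1;-3.2 -2.1 0 0 1;-3.2 -2.1 0 0 1;-3.2 -2.1 0 0 1;-3.2 -2.1 0 0 1'
python3 -m jog '0 0 0 -0.12 1;0 0 0 -0.12 1;0 0 0 -0.12 1;0 0 0 -0.12 1;0 0 0 -0.12 1'
python3 - <<'E'
from h import *
s=state();print({k:np.round(s[k],4) for k in ['t','tcp_pos','orientation','joint_positions']})
p=snapshot('wrist');save(p,'w1.png');np.savez('w1.npz',**{k:p[k] for k in ['pixels','depth','mtx','rvec','tvec']})
rec(p,'knob');rec(p,'block_top')
E
```

```text
t: 1.02
tcp_pos: [0.3241, 0.3104, 0.2639]
orientation: [0.0, 0.218, 0.976, 0.0]
ft_force: [0.9, 0.2, 1.1]
width: 0.0884
finger_force: 0.0
t: 1.43
tcp_pos: [0.4243, 0.147, 0.264]
orientation: [0.0, 0.218, 0.976, 0.0]
ft_force: [0.7, 0.5, 0.2]
width: 0.0883
finger_force: 0.0
t: 1.85
tcp_pos: [0.5244, -0.0162, 0.2638]
orientation: [0.0, 0.218, 0.976, 0.0]
ft_force: [0.7, 1.1, 0.9]
width: 0.0883
finger_force: 0.0
t: 2.27
tcp_pos: [0.5238, -0.0145, 0.2637]
orientation: [-0.0, -0.083, 0.997, 0.0]
ft_force: [-0.4, -0.3, 0.2]
width: 0.088
finger_force: 0.0
{'t': np.float64(2.2667), 'tcp_pos': array([ 0.5238, -0.0145,  0.2637]), 'orientation': array([-0.    , -0.0829,  0.9966,  0.    ]), 'joint_positions': array([-0.2514,  0.3106,  1.5008,  0.    ,  1.3302, -1.9881])}
knob [ 0.5238 -0.0143  0.1009] 0.87
block_top [ 0.5161 -0.0143  0.0575] 0.6
```

View pics/w1.png

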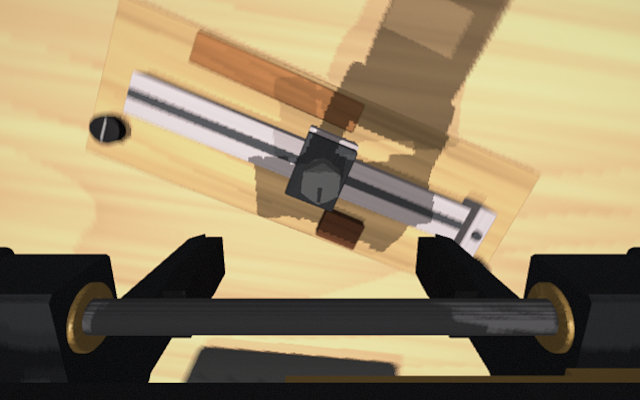

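The wrist view shows the knob's top at about (321,184), with the inlay pointing down the image at (319,193). I'll segment the head's top by height and fit the hexagon.

```bash
python3 - <<'E'
from h import *
p=dict(np.load('w1.npz'));c=p['pixels'][110:260,240:400]
c=cv2.convertScaleAbs(cv2.resize(c,None,fx=4,fy=4,interpolation=cv2.INTER_CUBIC),alpha=1.8)
cv2.imwrite('pics/w1c.png',c[:,:,::-1])
P=[];
for v in range(130,230):
  for u in range(270,380):
    d=p['depth'][v,u]
    if d>0:
      w=world(p,u,v)
      if .097<w[2]<.112 : P.append(w)
P=np.array(P);print(len(P),P.mean(0),P.min(0),P.max(0))
m=P[:,:2].mean(0)
hull=cv2.convexHull((P[:,:2]).astype(np.float32))[:,0]
for a in range(0,180,5):
  n=np.array([np.cos(np.radians(a)),np.sin(np.radians(a))]);q=hull@n;print(a,round(1000*(q.max()-q.min()),1),end='; ')
for uv in [(321,184),(319,188),(319,199)]: print(uv,onplane(p,*uv,.103))
# block top points
B=np.array([world(p,u,v) for v in range(110,230) for u in range(270,380) if p['depth'][v,u]>0])
B=B[(B[:,2]>.056)&(B[:,2]<.068)];print('block',cv2.minAreaRect((B[:,:2]*1000).astype(np.float32)),len(B))
E
```

```text
1281 [ 0.52594418 -0.01263027  0.10462225] [ 0.50877286 -0.02856093  0.09710067] [0.54432175 0.00354333 0.10721311]
0 35.5; 5 35.4; 10 35.2; 15 34.8; 20 34.2; 25 33.5; 30 32.6; 35 32.9; 40 34.0; 45 34.8; 50 35.3; 55 35.6; 60 35.6; 65 35.6; 70 35.3; 75 34.7; 80 34.0; 85 33.1; 90 32.1; 95 32.7; 100 33.6; 105 34.5; 110 35.3; 115 35.7; 120 35.9; 125 35.9; 130 35.6; 135 35.1; 140 34.4; 145 33.4; 150 32.6; 155 32.4; 160 33.4; 165 34.3; 170 35.0; 175 35.4; (321, 184) [ 0.52659707 -0.01150789  0.103     ]
(319, 188) [ 0.53027828 -0.01258449  0.103     ]
(319, 199) [ 0.53976128 -0.01100211  0.103     ]
block ((527.0006713867188, -12.341594696044922), (50.057891845703125, 64.21260070800781), 76.44975280761719) 2066
```

View pics/w1c.png

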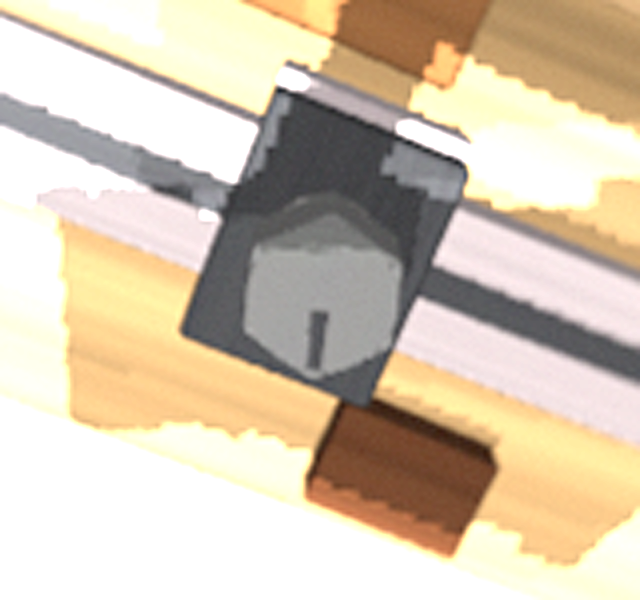

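The flat normals lie at about 32, 92 and 152°, and the tool's y is at 99.5°, so I twist +0.136. The knob centre is about (0.5262,-0.0125). Height (0.104), width (32 mm) and block size (50x64) all check. The distance to home is about 132 mm.

```bash
python3 -m jog '0 0 0 0.068 1;0 0 0 0.068 1;-0.25 0.2 4 0 1;0 0 4 0 1;0 0 3 0 1' 25
python3 -m jog '0 0 0 0 1;0 0 2.5 0 1;0 0 2 0 1;0 0 1.2 0 1;0 0 0 0 1'
python3 -c "
from h import *
s=state();print(s['tcp_pos'],s['orientation'],s['moment'])"
```

```text
t: 2.83
tcp_pos: [0.5254, -0.012, 0.1513]
orientation: [-0.001, -0.01, 1.0, 0.0]
ft_force: [0.1, -0.6, -0.2]
width: 0.088
finger_force: 0.0
t: 3.25
tcp_pos: [0.5259, -0.0122, 0.0963]
orientation: [-0.001, -0.011, 1.0, 0.0]
ft_force: [0.0, 0.9, 0.2]
width: 0.0879
finger_force: 0.0
[ 0.52594605 -0.01223032  0.09626632] [-1.01057764e-03 -1.08593849e-02  9.99940492e-01  2.53852964e-04] [ 0.03472865  0.02851543 -0.00326098]
```

```bash
python3 -m jog '0 0 0 0 -1;0 0 0 0 -1;0 0 0 0 -1;0 0 0 0 -1;0 0 0 0 -1' 25
python3 -m jog '0 0 0 0 -1;0 0 0 0 -1;0 0 0 0 -1;0 0 0 0 -1;0 0 0 0 -1' 
cat > s.py <<'E'
from h import *
s=state();w,x,y,z=s['orientation'];yaw=np.degrees(np.arctan2(1-2*(x*x+z*z),2*(x*y-w*z)))
print('>> t',round(float(s['t']),2),'yaw',round(yaw,2),'mz',np.round(s['moment'],3),'j6',round(s['joint_positions'][5],4),'w',round(float(s['width']),4),np.round(s['tcp_pos'],4),'f',np.round(s['ft_force'],1),round(float(s['finger_force']),1))
E
python3 s.py
```

```text
t: 3.67
tcp_pos: [0.5265, -0.0124, 0.0974]
orientation: [0.001, -0.012, 1.0, -0.0]
ft_force: [-0.5, -1.2, 0.3]
width: 0.0571
finger_force: 0.0
t: 4.08
tcp_pos: [0.5264, -0.0126, 0.0968]
orientation: [0.0, -0.012, 1.0, -0.0]
ft_force: [1.3, -3.4, 0.9]
width: 0.0319
finger_force: 25.0
>> t 4.08 yaw 91.39 mz [-0.384 -0.146  0.111] j6 -1.8412 w 0.0319 [ 0.5264 -0.0126  0.0968] f [ 1.3 -3.4  0.9] 25.0
```

```bash
python3 -m jog '0 0 0 .07 -1;0 0 0 .07 -1;0 0 0 .07 -1;0 0 0 .07 -1;0 0 0 .07 -1' |tail -2; python3 s.py
python3 -m jog '0 0 0 .07 -1;0 0 0 .07 -1;0 0 0 .07 -1;0 0 0 .07 -1;0 0 0 0 -1'|tail -2; python3 s.py
```

```text
width: 0.0315
finger_force: 25.0
>> t 4.5 yaw 71.14 mz [-0.858 -0.108  0.015] j6 -1.4877 w 0.0315 [ 0.5264 -0.0129  0.0968] f [ 0.3 -5.4  0.3] 25.0
width: 0.032
finger_force: 25.0
>> t 4.92 yaw 55.07 mz [-0.746 -0.022 -0.036] j6 -1.2074 w 0.032 [ 0.5264 -0.0129  0.0968] f [ 0.  -5.3 -0.3] 25.0
```

```bash
python3 -m jog '0 0 0 .05 -1;0 0 0 .05 -1;0 0 0 .05 -1;0 0 0 .05 -1;0 0 0 0 -1' |tail -1; python3 s.py
```

```text
finger_force: 25.0
>> t 5.33 yaw 43.68 mz [-0.802  0.059 -0.097] j6 -1.0084 w 0.0319 [ 0.5263 -0.0129  0.0969] f [-0.1 -6.   0.6] 25.0
```

```bash
python3 -m jog '0 0 0 .04 -1;0 0 0 .04 -1;0 0 0 .04 -1;0 0 0 .04 -1;0 0 0 0 -1' |tail -1; python3 s.py
```

```text
finger_force: 25.0
>> t 5.75 yaw 34.57 mz [-0.797  0.095 -0.067] j6 -0.8496 w 0.0318 [ 0.5262 -0.0128  0.0968] f [-0.8 -5.3  0.6] 25.0
```

```bash
python3 -m jog '0 0 0 .04 -1;0 0 0 .04 -1;0 0 0 .04 -1;0 0 0 .04 -1;0 0 0 0 -1' |tail -1; python3 s.py
```

```text
finger_force: 25.0
>> t 6.17 yaw 25.46 mz [-0.822  0.163 -0.098] j6 -0.6904 w 0.0318 [ 0.5261 -0.0127  0.0968] f [-0.9 -5.3  1.2] 25.0
```

```bash
python3 -m jog '0 0 0 .04 -1;0 0 0 .04 -1;0 0 0 .04 -1;0 0 0 .04 -1;0 0 0 0 -1' |tail -1; python3 s.py
```

```text
finger_force: 25.0
>> t 6.58 yaw 16.31 mz [-0.829  0.353 -0.033] j6 -0.5308 w 0.0318 [ 0.526  -0.0126  0.0968] f [-2.3 -5.3  2.6] 25.0
```

```bash
python3 -m jog '0 0 0 .04 -1;0 0 0 .04 -1;0 0 0 .04 -1;0 0 0 .04 -1;0 0 0 0 -1' |tail -1; python3 s.py
```

```text
finger_force: 25.0
>> t 7.0 yaw 7.15 mz [-0.783  0.414 -0.07 ] j6 -0.3708 w 0.0316 [ 0.5259 -0.0126  0.0968] f [-2.3 -3.9  3.1] 25.0
```

```bash
python3 -m jog '0 0 0 .04 -1;0 0 0 .04 -1;0 0 0 .04 -1;0 0 0 .04 -1;0 0 0 0 -1' |tail -1; python3 s.py
```

```text
finger_force: 25.0
>> t 7.42 yaw -2.02 mz [-0.789  0.57  -0.056] j6 -0.2108 w 0.0316 [ 0.5258 -0.0125  0.0968] f [-4.2 -3.8  3.6] 25.0
```

```bash
python3 -m jog '0 0 0 .03 -1;0 0 0 .03 -1;0 0 0 .03 -1;0 0 0 .03 -1;0 0 0 0 -1' |tail -1; python3 s.py
```

```text
finger_force: 25.0
>> t 7.83 yaw -8.86 mz [-0.717  0.713 -0.055] j6 -0.0913 w 0.0315 [ 0.5257 -0.0125  0.0968] f [-4.3 -3.8  4.2] 25.0
```

```bash
python3 -m jog '0 0 0 .03 -1;0 0 0 .03 -1;0 0 0 .03 -1;0 0 0 .03 -1;0 0 0 0 -1' |tail -1; python3 s.py
```

```text
finger_force: 25.0
>> t 8.25 yaw -15.73 mz [-0.739  0.803 -0.022] j6 0.0287 w 0.0315 [ 0.5255 -0.0125  0.0968] f [-5.3 -4.2  3.9] 25.0
```

```bash
python3 -m jog '0 0 0 .03 -1;0 0 0 .03 -1;0 0 0 .03 -1;0 0 0 .03 -1;0 0 0 0 -1' |tail -1; python3 s.py
```

```text
finger_force: 25.0
>> t 8.67 yaw -22.61 mz [-0.705  0.964 -0.03 ] j6 0.1487 w 0.0318 [ 0.5254 -0.0124  0.0968] f [-5.7 -3.8  4.9] 25.0
```

```bash
python3 -m jog '0 0 0 .03 -1;0 0 0 .03 -1;0 0 0 .03 -1;0 0 0 .03 -1;0 0 0 0 -1' |tail -1; python3 s.py
```

```text
finger_force: 25.0
>> t 9.08 yaw -29.48 mz [-0.67   1.086 -0.048] j6 0.2687 w 0.0317 [ 0.5253 -0.0124  0.0967] f [-6.5 -3.1  4.8] 25.0
```

```bash
python3 -m jog '0 0 0 .03 -1;0 0 0 .03 -1;0 0 0 .03 -1;0 0 0 .03 -1;0 0 0 0 -1' |tail -1; python3 s.py
```

```text
finger_force: 25.0
>> t 9.5 yaw -36.26 mz [-0.454  1.086  0.691] j6 0.3875 w 0.0315 [ 0.5253 -0.0122  0.0968] f [-6.2 -2.4  5.2] 25.0
```

Stop felt: mz jumped to 0.69 at yaw about -36°. I'll back off in small steps to find the true contact angle.

```bash
python3 -m jog '0 0 0 -.015 -1;0 0 0 0 -1' |tail -1; python3 s.py;  python3 -m jog '0 0 0 -.015 -1;0 0 0 0 -1' |tail -1; python3 s.py; python3 -m jog '0 0 0 -.02 -1;0 0 0 0 -1' |tail -1; python3 s.py; python3 -m jog '0 0 0 -.02 -1;0 0 0 0 -1' |tail -1; python3 s.py; python3 -m jog '0 0 0 -.02 -1;0 0 0 0 -1' |tail -1; python3 s.py
```

```text
finger_force: 25.0
>> t 9.67 yaw -35.32 mz [-0.452  1.031  0.392] j6 0.3708 w 0.0319 [ 0.5253 -0.0122  0.0968] f [-5.4 -3.2  5.5] 25.0
finger_force: 25.0
>> t 9.83 yaw -34.5 mz [-0.53   1.025  0.   ] j6 0.3563 w 0.0315 [ 0.5253 -0.0122  0.0968] f [-6.6 -2.5  5.6] 25.0
finger_force: 25.0
>> t 10.0 yaw -33.35 mz [-0.444  1.049 -0.017] j6 0.3362 w 0.0317 [ 0.5253 -0.0122  0.0968] f [-6.7 -2.9  4.5] 25.0
finger_force: 25.0
>> t 10.17 yaw -32.21 mz [-0.53   0.987  0.027] j6 0.3162 w 0.0317 [ 0.5254 -0.0123  0.0968] f [-5.2 -3.   6. ] 25.0
finger_force: 25.0
>> t 10.33 yaw -31.06 mz [-0.504  0.962 -0.006] j6 0.2962 w 0.0319 [ 0.5254 -0.0122  0.0968] f [-6.9 -2.4  5.8] 25.0
```

Contact is at yaw ≈ -34.4° (elastic unload), so the quarter-turn target is yaw 55.6°, which is 1.5125 rad from here.

```bash
python3 -m jog '0 0 0 -.1 -1;0 0 0 -.1 -1;0 0 0 -.1 -1;0 0 0 -.1 -1;0 0 0 -.1 -1' |tail -1; python3 s.py;  python3 -m jog '0 0 0 -.1 -1;0 0 0 -.1 -1;0 0 0 -.1 -1;0 0 0 -.1 -1;0 0 0 -.1 -1' |tail -1; python3 s.py; python3 -m jog '0 0 0 -.1 -1;0 0 0 -.1 -1;0 0 0 -.1 -1;0 0 0 -.1 -1;0 0 0 -.1 -1' |tail -1; python3 s.py;python3 -m jog '0 0 0 -.0125 -1;0 0 0 0 -1;0 0 0 0 -1' |tail -1; python3 s.py
```

```text
finger_force: 25.0
>> t 10.75 yaw -2.19 mz [-0.56   0.499 -0.061] j6 -0.2077 w 0.0312 [ 0.5258 -0.0123  0.0968] f [-3.3 -2.7  4.2] 25.0
finger_force: 25.0
>> t 11.17 yaw 26.44 mz [-0.309  0.06  -0.076] j6 -0.7077 w 0.0317 [ 0.5262 -0.0122  0.0968] f [-1.6 -0.2  2.4] 25.0
finger_force: 25.0
>> t 11.58 yaw 55.08 mz [ 0.179 -0.3   -0.107] j6 -1.2077 w 0.0316 [ 0.5265 -0.012   0.0968] f [0.8 0.8 1.1] 25.0
finger_force: 25.0
>> t 11.83 yaw 55.32 mz [ 0.428 -0.457  0.019] j6 -1.2116 w 0.0314 [ 0.5265 -0.012   0.0968] f [2.9 2.3 1.9] 25.0
```

Now slide along the track (heading about 77°, 21.6° off tool y towards tool x).

```bash
python3 -m jog '.37 .93 0 0 -1;.37 .93 0 0 -1;.37 .93 0 0 -1;.37 .93 0 0 -1;0 0 0 0 -1' 30 |tail -1; python3 s.py
```

```text
finger_force: 30.0
>> t 12.25 yaw 55.4 mz [ 0.73  -0.977 -0.019] j6 -1.1334 w 0.0319 [0.5359 0.0277 0.0969] f [ 6.1  3.2 -0. ] 30.0
```

```bash
python3 -m jog '.35 .94 0 0 -1;.35 .94 0 0 -1;.35 .94 0 0 -1;.35 .94 0 0 -1;0 0 0 0 -1' |tail -1; python3 s.py
python3 -m jog '.35 .94 0 0 -1;.35 .94 0 0 -1;.35 .94 0 0 -1;0 0 0 0 -1' |tail -1; python3 s.py
```

```text
finger_force: 30.0
>> t 12.67 yaw 55.41 mz [ 0.779 -0.699 -0.026] j6 -1.0588 w 0.0318 [0.5454 0.0666 0.0968] f [4.3 2.5 1.3] 30.0
finger_force: 30.0
>> t 13.0 yaw 55.43 mz [ 0.807 -0.514 -0.062] j6 -1.005 w 0.0313 [0.5525 0.0957 0.0968] f [3.1 3.  2.4] 30.0
```

```bash
python3 -m jog '.21 .56 0 0 -1;.21 .56 0 0 -1;.14 .37 0 0 -1;0 0 0 0 -1' |tail -1; python3 s.py
python3 - <<'E'
from h import *
p=snapshot('wrist');save(p,'w2.png')
E
```

```text
finger_force: 30.0
>> t 13.33 yaw 55.43 mz [-0.059 -0.025 -0.037] j6 -0.9778 w 0.0315 [0.5561 0.1105 0.0968] f [-0.9  0.   3.6] 30.0
```

View pics/w2.png

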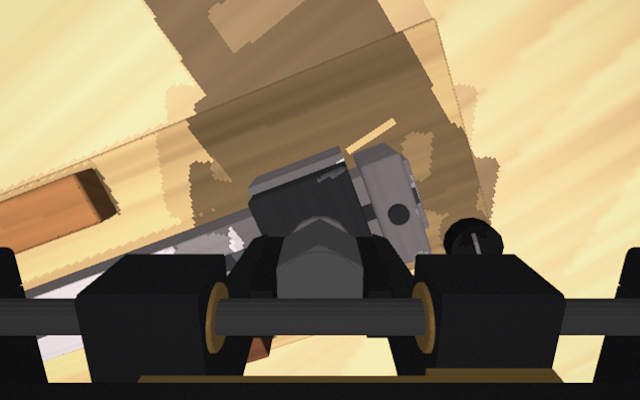

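The wrist view shows the block (about 305,195) just short of the end stop (about 390,195), with a gap of a few mm near (355,170). I continue in small steps until the force rises.

```bash
python3 -m jog '.1 .28 0 0 -1;0 0 0 0 -1' |tail -1; python3 s.py;python3 -m jog '.07 .19 0 0 -1;0 0 0 0 -1' |tail -1; python3 s.py
```

```text
finger_force: 30.0
>> t 13.55 yaw 55.42 mz [-0.36   0.202 -0.062] j6 -0.9728 w 0.0315 [0.5567 0.1131 0.0968] f [-2.  -3.   5.9] 30.0
finger_force: 30.0
>> t 13.72 yaw 55.42 mz [-0.463  0.35  -0.067] j6 -0.9695 w 0.0318 [0.5572 0.115  0.0968] f [-1.4 -3.4  6.2] 30.0
```

```bash
python3 -m jog '.035 .095 0 0 -1;0 0 0 0 -1' |tail -1; python3 s.py;python3 -m jog '.035 .095 0 0 -1;0 0 0 0 -1' |tail -1; python3 s.py
```

```text
finger_force: 30.0
>> t 13.88 yaw 55.43 mz [-0.651  0.34  -0.071] j6 -0.9678 w 0.0319 [0.5574 0.1158 0.0968] f [-2.8 -3.9  6.2] 30.0
finger_force: 30.0
>> t 14.05 yaw 55.44 mz [-1.508  0.636 -0.036] j6 -0.9661 w 0.0318 [0.5574 0.116  0.0967] f [-3.8 -8.7  6.7] 30.0
```

Contact with the end stop has begun (fy -8.7). One more small press makes sure.

```bash
python3 -m jog '.035 .095 0 0 -1;0 0 0 0 -1' |tail -1; python3 s.py;python3 -m jog '.02 .05 0 0 -1;0 0 0 0 -1' |tail -1; python3 s.py
```

```text
finger_force: 30.0
>> t 14.22 yaw 55.44 mz [-2.34   0.955 -0.023] j6 -0.9643 w 0.0319 [0.5575 0.1161 0.0967] f [ -5.1 -14.7   8.1] 30.0
finger_force: 30.0
>> t 14.38 yaw 55.44 mz [-2.861  1.105 -0.043] j6 -0.9634 w 0.0313 [0.5575 0.1162 0.0967] f [ -6.5 -17.1   9.3] 30.0
```

```bash
python3 -m jog '-.035 -.09 0 0 -1;0 0 0 0 -1' |tail -1; python3 s.py;python3 -m jog '0 0 0 0 -.2;0 0 0 0 0;0 0 0 0 .5;0 0 0 0 1;0 0 0 0 1' |tail -1; python3 -m jog '0 0 0 0 1;0 0 0 0 1;0 0 0 0 1' |tail -2;python3 s.py
python3 -m jog '0 0 -2 0 1;0 0 -3 0 1;0 0 -4 0 1;0 0 -4 0 1;0 0 0 0 1' |tail -1
python3 -m jog '4 0 0 0 1;4 0 0 0 1;0 0 0 0 1;0 0 0 0 1' |tail -1;python3 s.py
python3 - <<'E'
from h import *
p=snapshot('wrist');save(p,'w3.png');np.savez('w3.npz',**{k:p[k] for k in ['pixels','depth','mtx','rvec','tvec']})
rec(p,'knob');rec(p,'block_top')
E
```

```text
finger_force: 30.0
>> t 14.55 yaw 55.42 mz [-1.931  0.786 -0.01 ] j6 -0.9652 w 0.0313 [0.5575 0.116  0.0967] f [ -5.8 -12.    6.7] 30.0
finger_force: 0.0
width: 0.0801
finger_force: 0.0
>> t 15.22 yaw 55.44 mz [-0.029 -0.002 -0.029] j6 -0.9651 w 0.0801 [0.558  0.1177 0.0967] f [-0.1  0.6 -0.3] 0.0
finger_force: 0.0
finger_force: 0.0
>> t 15.97 yaw 55.55 mz [0.    0.025 0.   ] j6 -0.874 w 0.088 [0.4913 0.1639 0.227 ] f [ 0.5 -0.1  0.2] 0.0
knob [0.5548 0.1235 0.1055] 0.92
block_top [0.5425 0.1243 0.0595] 0.95
```

View pics/w3.png

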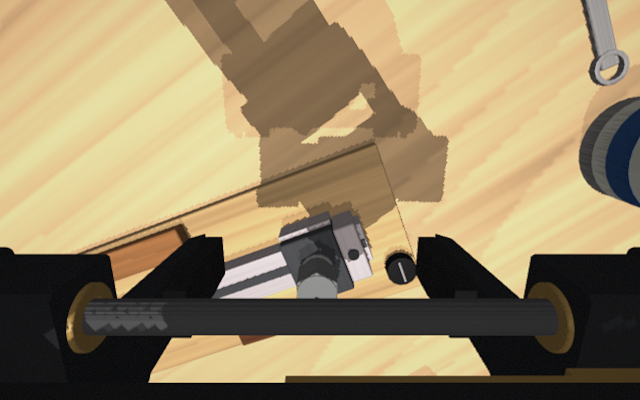

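The wrist view shows the block flush against the end stop at about (345,245), but the gripper's bar hides the knob top at (318,290). I move back over it to check the inlay.

```bash
python3 -m jog '-4 0 -2 0 1;-4 0 -2 0 1;0 0 0 0 1;0 0 0 0 1' |tail -1
python3 - <<'E'
from h import *
p=snapshot('wrist');save(p,'w4.png')
c=p['pixels'][100:250,220:420]
c=cv2.convertScaleAbs(cv2.resize(c,None,fx=4,fy=4,interpolation=cv2.INTER_CUBIC),alpha=1.6)
cv2.imwrite('pics/w4c.png',c[:,:,::-1])
P=np.array([world(p,u,v) for v in range(120,240) for u in range(240,400) if p['depth'][v,u]>0])
T=P[(P[:,2]>.097)&(P[:,2]<.112)];print(T.mean(0))
h=cv2.convexHull(T[:,:2].astype(np.float32))[:,0]
for a in range(0,180,3):
  q=h@np.array([np.cos(np.radians(a)),np.sin(np.radians(a))]);print(a,round(1000*np.ptp(q),1),end='; ')
np.savez('w4.npz',**{k:p[k] for k in ['mtx','rvec','tvec']})
q=snapshot('top')
for n in ['strip_mid','offcut_mid','hold_a']: rec(q,n)
E
```

```text
finger_force: 0.0
[0.55725025 0.11818591 0.10448139]
0 33.0; 3 33.7; 6 34.3; 9 34.9; 12 35.3; 15 35.7; 18 35.9; 21 36.1; 24 36.2; 27 36.1; 30 36.0; 33 35.7; 36 35.4; 39 35.0; 42 34.5; 45 33.8; 48 33.1; 51 32.3; 54 31.4; 57 31.6; 60 32.5; 63 33.2; 66 33.9; 69 34.5; 72 35.0; 75 35.3; 78 35.6; 81 35.8; 84 35.9; 87 35.9; 90 35.8; 93 35.6; 96 35.4; 99 35.1; 102 34.7; 105 34.3; 108 33.7; 111 33.1; 114 32.4; 117 32.3; 120 32.9; 123 33.5; 126 33.9; 129 34.4; 132 34.9; 135 35.3; 138 35.5; 141 35.7; 144 35.9; 147 36.0; 150 36.0; 153 35.8; 156 35.6; 159 35.3; 162 35.0; 165 34.5; 168 33.9; 171 33.3; 174 32.5; 177 32.2; strip_mid [ 0.4446 -0.064   0.0334] 0.68
offcut_mid [0.5884 0.0202 0.0363] 0.72
hold_a [ 0.5191 -0.2249  0.0393] 0.62
hold_a [ 0.4077 -0.5136  0.0249] 0.5
```

View pics/w4c.png

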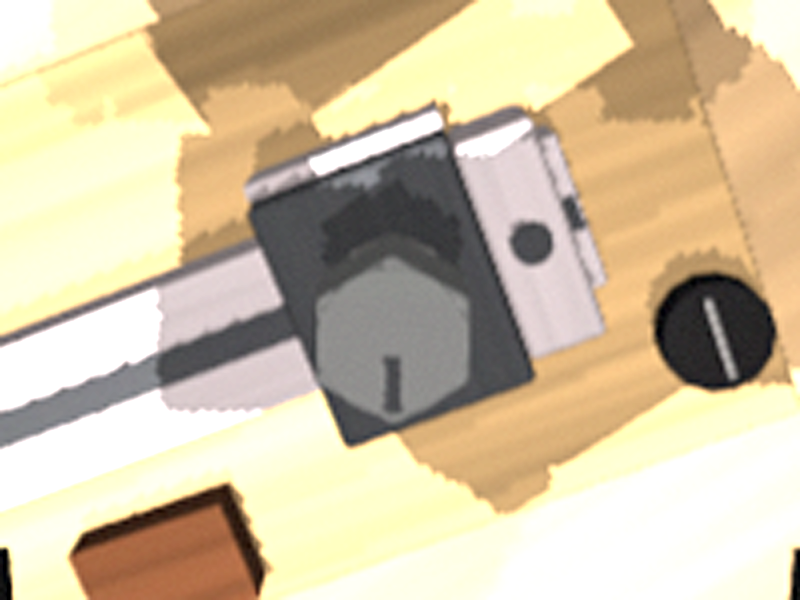

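The crop shows the block flush with the end stop (edge at about (500,240)). The head's flats are at 55.6° and the inlay keeps its place relative to the tool, so nothing slipped and the quarter turn held. The strip and offcut are unmoved, so I'm handing in.

```bash
python3 -c "
from plant import *
print(close_job())"
```

```text
the job is handed in; nothing more can be done
None
```

I bottomed the thumbscrew and backed it off a quarter turn, to within about 0.5° by the arm's readings. I then slid the block home against the end stop with the screw setting unchanged, left the bystanders alone, and handed the job in at about 16 s.

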